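Change over the roll-top honey sample stores

ROBOT

A 6-joint arm with a two-finger parallel gripper is mounted at the origin on the work surface. World frame = base frame: x ahead of the robot, y to its left, z up, the work surface at z = 0. Lengths are in m, angles in rad, forces in N, time in s.
With the tool pointing down it reaches from about 0.35 to 0.875 m from the base axis. Payload 4.2 kg.
Tool frame: the origin (TCP) lies at the very end of the fingers, on their centre line; the grasp point (between the pads) lies 19 mm behind it; y points along the fingers, x is the direction in which the jaws open and shut, and the axes are right-handed (so a half turn about y gives the same grasp; the last joint's range is limited). The gripper opens to 87 mm and grips with 3 to 60 N. Pads are 19 mm wide; open, the fingers measure 117 mm over their backs; the gripper's body (75 mm by 190 mm) begins 51 mm behind the grasp point.
Start: joints at [1.509, 0.385, 0.008, 0, -1.194, -0.259], TCP at [0.197, 0.593, 0.223] pointing down, gripper open.
Joint ranges: [-3.14, 3.14], [-1.21, 2.06], [-1.07, 1.41], [-3.16, 2.05], [-2.99, -0.16], [-3.1, 3.1]. Speed limits (rad/s): [2.79, 2.79, 3.14, 3.14, 3.14, 3.14].

INTERFACE

Orientations are given as a rotation vector (axis times angle).
In Python, from workcell import bot, eyes gives the robot as it stands.
- The arm moves only by the tool jog_arm, never from a script. Its argument "plan" is a list of rows, each a list of 3 entries, a list of its own where there are three numbers: the shift along the tool's x, y, z in cm, then the turn, a rotation vector about the tool's x, y, z in rad, then the opening, from -1 (shut) to 1 (fully open). A call has 1 to 20 rows; each row shifts and turns the commanded pose from where the row before left it, along the tool's axes as they then stand; what a row does not reach is not made up. A row lasts 1/8 s, in which the tool goes at most 62.5 mm and 10.7 degrees, less where a joint would pass 70% of its speed; a pose out of reach is approached as far as the arm can. A call with a gripper value outside its range is refused whole. The fingers move at their own pace and stop on an object; "force" is the grip in N (left out, the last holds). Time passes only in rows, so rows that do not move let the fingers close. It gives the time, the measured TCP pose, the force and the opening at its end, in the units of the state.
- bot.state(): the state, without advancing time (a new reading comes with each control period).
- eyes.snapshot(name): name is "scene" or "top" or "wrist"; returns a dict with "img" (420x560x3 uint8, blue, green, red), "intrinsics" (3x3 intrinsics, pixels), "k1" (the pictures are not rectified: a ray, as slopes to the right and down, at radius r is drawn at 1 + k1 r^2 times it, then the intrinsics apply), "R" (3x3) and "t" (3): a world point X has camera coordinates R X + t; the wrist camera has in their place "mount" (4x4, takes a point from camera to tool coordinates, whose origin is the TCP and whose axes are the tool frame's). Camera axes: x right, y down, z forward; pixel columns grow to the right and rows downward; lengths in m; the calibration is good to about 2 mm. A picture is of the moment at which its call begins: read the wrist's pose just before it. There is no depth.
- bot.hand_in(): hands the job in, once; it reports no verdict.
The state is a dict: "time_s": time; "q": joint angles; "qd": joint speeds; "tau": joint torques, N m; "ee_pos": TCP position; "ee_rot": TCP orientation; "force": force on the tool from outside, world axes, zero at the start; "moment": the same for the moment, N m; "width": opening from 0.0 (shut) to 1.0 (fully open).
Only numpy, scipy, OpenCV 4.12 (cv2) and the standard library are available. Lean on these libraries where they do the work, as an engineer would, in place of code of your own. Each camera call takes 0.05 s, during which the arm holds its last target.

TASK

Honey tasting is moving from one small roll-top jar store to the other. Roll the tambour door with the blue handle fully shut, to keep dust off its jars, and roll the tambour door with the yellow handle fully open; either may be done first.

Things in the scene. Friction and masses are not known exactly. Their poses are not given: they have to be found in the camera images.
- blue_handle (a point): Centre of the blue handle, a round lug (28 mm diameter, 34 mm long, flat ends) lying level across the store along the point's y, 45 mm out from the middle of the door's blue leading slat; over 80 mm is free beside each end. Site axes: y to the robot's left; x level towards the store's back when the joint is 0. The point turns with the door. Store: white, 230 wide, 352 deep, 217 mm high.
- blue_door (a joint): Blue-handled slatted door, rad: 0 fully shut (handle low in front), 1.1 fully open (handle just past the top). Its track is circular about a level axis along the point's y, 35 mm above the table: the handle centre keeps 210 mm from it, on the robot's side, at elevation 0.698 rad + joint. Friction (3 to 9 N at the handle); stays where left. Starts mostly open.
- yellow_handle (a point): Centre of the yellow handle on the other store's door; store, door, handle, sizes and axes are the same as for the blue one, but handle and leading slat are yellow. The two stores stand side by side on the table, either one on the left, each with its front to the robot and turned up to 9 degrees.
- yellow_door (a joint): How far the yellow-handled door is rolled open, rad: 0 fully shut, 1.1 fully open; same track and same feel as the blue one. It starts shut or slightly ajar.

How it is judged:
At the end, for the whole second after the job is handed in: The blue-handled door is within 0.1 rad (about 20 mm at the handle) of fully shut, the yellow-handled door within 0.1 rad of fully open, and both are at rest (value of joint blue_door below 0.1 rad and value of joint yellow_door above 1 rad and velocity of joint blue_door between -0.05 and 0.05 rad/s and velocity of joint yellow_door between -0.05 and 0.05 rad/s); the robot touches nothing.
It also fails if it takes over 48 s, if anything falls off the work surface, if the arm or the gripper's body presses on something with over 40 N, if the wrist force passes 120 N, or if a joint passes its speed limit or range.

## Working session

There is one attempt and no reset: what is moved stays moved. The work goes in short steps, Python scripts to look and compute and a tool call to move; the robot and the scene stay as the last step left them, time stands still between calls to the robot, and variables do not carry over. Pictures are saved under pics/ and viewed, and the job is handed in when it is done.

Besides the shell and the picture viewer there is one more tool, called after "Call:" by a JSON object that holds its "op" and its "data", one argument or row to a line. jog_arm: Moves the arm, as the interface text tells. Its arguments: {"type":"object","properties":{"plan":{"type":"array"},"force":{"type":"number"}},"required":["plan"]}

```bash
mkdir -p pics; ls; python3 - <<'E'
from workcell import bot, eyes
import cv2,numpy as np
s=bot.state();print({k:np.round(v,3).tolist() for k,v in s.items()})
for n in("scene","top"):
    d=eyes.snapshot(n);cv2.imwrite(f"pics/{n}0.png",d["img"])
    print(n,d["intrinsics"].tolist(),d["k1"],np.round(d["R"],4).tolist(),np.round(d["t"],4).tolist())
E
```

```text
pics
{'time_s': 0.0, 'q': [1.509, 0.386, 0.007, -0.001, -1.194, -0.259], 'qd': [0.001, -0.001, 0.0, -0.001, -0.0, 0.0], 'tau': [-0.0, -39.067, 18.74, 4.22, 0.011, -0.0], 'ee_pos': [0.197, 0.593, 0.221], 'ee_rot': [-1.042, 1.441, -1.443], 'force': [-0.163, 0.805, 0.484], 'moment': [-0.039, -0.03, -0.004], 'width': 0.999}
scene [[508.6537552528742, 0.0, 289.25233424565096], [0.0, 508.6537552528742, 208.5614097374368], [0.0, 0.0, 1.0]] -0.008631490125773444 [[-0.9296, -0.3686, 0.0008], [-0.3486, 0.8785, -0.3267], [0.1197, -0.3039, -0.9451]] [0.4953, 0.2259, 0.8471]
top [[421.823988067392, 0.0, 275.756724138325], [0.0, 421.823988067392, 209.304522481421], [0.0, 0.0, 1.0]] 0.019229898177142695 [[-0.0058, -0.9996, -0.0267], [-0.9942, 0.0086, -0.107], [0.1072, 0.0259, -0.9939]] [0.0155, 0.5248, 0.9613]
```

```bash
ls -la
```

```text
total 12
drwxr-xr-x  3 agent agent 4096 Dec  7 15:45 .
drwxr-xr-x 23 root  root  4096 Dec  7 15:45 ..
drwxr-xr-x  2 agent agent 4096 Dec  7 15:46 pics
```

View pics/scene0.png

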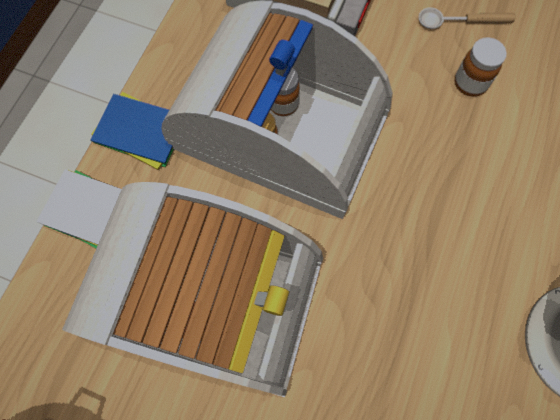

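View pics/top0.png

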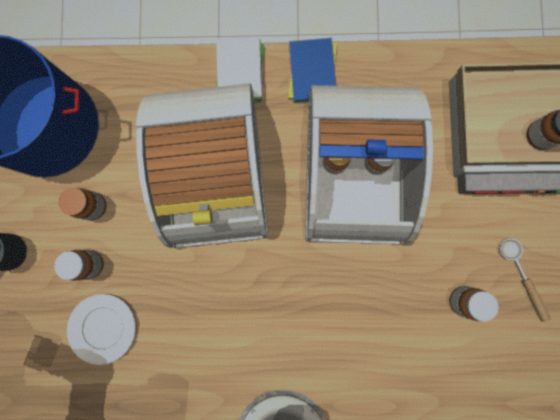

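Both views show the yellow-handled store on the left, with the door slightly ajar and the handle at top-view pixel (202,217). The blue store is on the right, with its handle at about (376,147). I'll enlarge both.

```bash
python3 - <<'E'
import cv2,numpy as np
t=cv2.imread("pics/top0.png");s=cv2.imread("pics/scene0.png")
def crop(im,x,y,w,h,k,n):
    c=cv2.resize(im[y:y+h,x:x+w],None,fx=k,fy=k,interpolation=cv2.INTER_CUBIC)
    for i in range(0,w,20): cv2.putText(c,str(x+i),(i*k,8),0,.3,(0,0,255));cv2.line(c,(i*k,0),(i*k,c.shape[0]),(0,0,0),1) if 0 else None
    for i in range(0,h,20): cv2.putText(c,str(y+i),(0,i*k+4),0,.3,(0,0,255))
    cv2.imwrite(n,c)
crop(t,130,75,150,180,3,"pics/ty.png")
crop(t,295,75,150,180,3,"pics/tb.png")
crop(s,60,180,270,220,2,"pics/sy.png")
crop(s,160,0,240,220,2,"pics/sb.png")
for n,im in(("top",t),("scene",s)):
    hsv=cv2.cvtColor(im,cv2.COLOR_BGR2HSV)
    for c,lo,hi in(("y",(22,140,90),(34,255,255)),("b",(108,150,60),(125,255,255))):
        m=cv2.inRange(hsv,lo,hi);k,l,st,ce=cv2.connectedComponentsWithStats(m)
        for i in range(1,k):
            if st[i,4]>60: print(n,c,st[i],ce[i].round(1))
E
```

```text
top y [202 195  51  14 371] [229.9 202.1]
top y [156 201  55  15 419] [180.2 208.5]
top b [   0   36   56  123 3441] [ 26.1 110.5]
top b [ 291   40   43   60 1879] [311.   65.4]
top b [ 321  141  102   18 1160] [372.7 150.8]
scene y [127 153  34  17 154] [146.8 161. ]
scene y [ 228  230   61  143 2446] [260.1 301.8]
scene b [ 248   20   65  106 1752] [279.8  70.4]
scene b [  91   95   81   67 1869] [132.1 127.7]
```

View pics/ty.png

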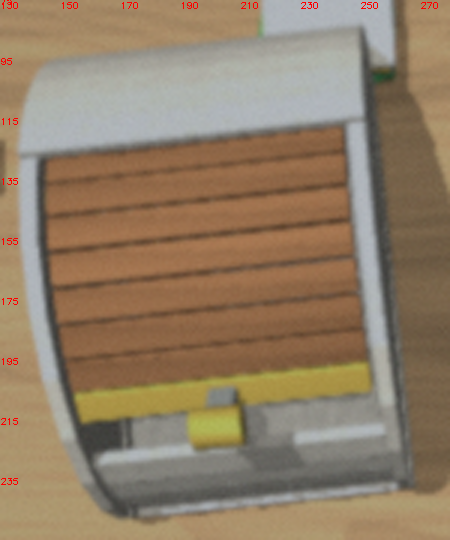

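View pics/tb.png

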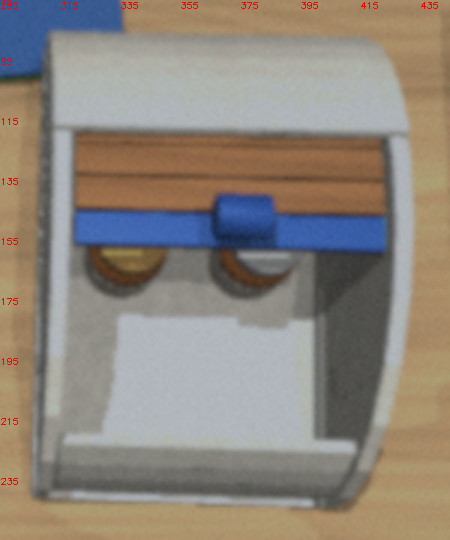

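View pics/sy.png

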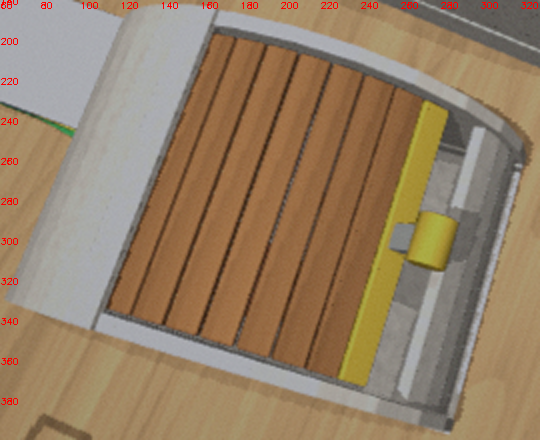

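View pics/sb.png

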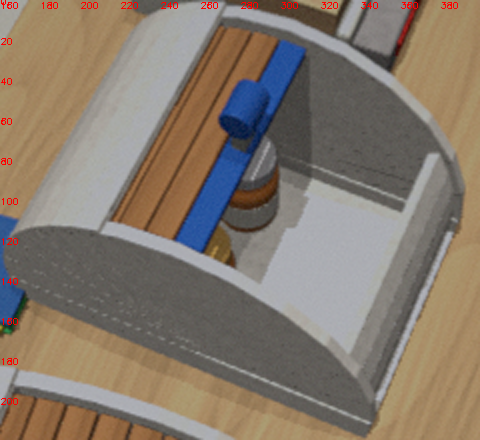

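```bash
cat > h.py <<'E'
import numpy as np,cv2
from scipy.optimize import least_squares
from scipy.spatial.transform import Rotation as Ro
from workcell import bot,eyes
def ray(d,p):
    K=d["intrinsics"];a=np.array([(p[0]-K[0,2])/K[0,0],(p[1]-K[1,2])/K[1,1]]);s=a.copy()
    for _ in range(20): s=a/(1+d["k1"]*(s@s))
    R=np.array(d["R"]);return -R.T@np.array(d["t"]), R.T@np.array([*s,1.])
def tri(obs):
    A=np.zeros((3,3));b=np.zeros(3);L=[]
    for d,p in obs:
        o,v=ray(d,p);v=v/np.linalg.norm(v);P=np.eye(3)-np.outer(v,v);A+=P;b+=P@o;L.append((P,o))
    X=np.linalg.solve(A,b);return X,[np.linalg.norm(P@(X-o)) for P,o in L]
def onz(d,p,z):
    o,v=ray(d,p);return o+v*(z-o[2])/v[2]
E
python3 - <<'E'
from h import *
T=eyes.snapshot("top");S=eyes.snapshot("scene")
for n,pt,ps,edge,front,cz in(("yellow",(202,217),(276.5,300.5),((78,423),(372,391)),((127,517),(412,488)),(130,75)),
    ("blue",(376.7,147),(282,54.5),((75,243),(387,250)),((35,497),(352,508)),(295,75))):
    X,r=tri([(T,pt),(S,ps)])
    e=np.arcsin(min(1,(X[2]-.035)/.21))
    print(n,X.round(4),np.round(r,4),"elev",e,"joint",e-.698)
    zs=.035+.165*np.sin(e)
    for q,z in((edge,zs),(front,0.01)):
        a,b=[onz(T,(cz[0]+u/3,cz[1]+v/3),z) for u,v in q];dd=a-b
        print("  yaw",np.arctan2(-dd[0],dd[1]),np.linalg.norm(dd),a.round(3),b.round(3))
E
```

```text
yellow [0.492  0.1505 0.2006] [0.0006 0.0006] elev 0.9086293100686009 joint 0.21062931006860097
  yaw 0.10025417284574921 0.20010778709127158 [0.499 0.251 0.165] [0.519 0.052 0.165]
  yaw 0.09401090867155053 0.2273036467491336 [0.438 0.259 0.01 ] [0.459 0.033 0.01 ]
blue [ 0.6168 -0.1819  0.2398] [0.0001 0.0001] elev 1.3475779223901336 joint 0.6495779223901337
  yaw -0.036174781455089206 0.20197754437449425 [ 0.612 -0.08   0.196] [ 0.604 -0.282  0.196]
  yaw -0.04077623126035687 0.2471895552169567 [ 0.452 -0.06   0.01 ] [ 0.442 -0.307  0.01 ]
```

```bash
python3 - <<'E'
from h import *
T=eyes.snapshot("top");S=eyes.snapshot("scene")
def proj(d,X):
    c=np.array(d["R"])@X+np.array(d["t"]);s=c[:2]/c[2];s=s*(1+d["k1"]*(s@s));K=d["intrinsics"];return s*K[0,0]+[K[0,2],K[1,2]]
data={"yellow":dict(h=[(T,(202,217)),(S,(276.5,300.5))],yaw=.099,c=[(T,(172.5,247.5),.115),(T,(267.3,237.7),-.115),(S,(286,395),.115),(S,(321,262),-.115)],x0=(.62,.16)),
"blue":dict(h=[(T,(376.7,147)),(S,(282,54.5))],yaw=-.037,c=[(T,(306.5,240.7),.115),(S,(347,214),.115),(T,(411.5,244.5),-.115)],x0=(.62,-.18))}
for n,D in data.items():
  for j0 in ((.2,) if n=="yellow" else (.65,.9)):
    def pts(p):
        ax=np.array([p[0],p[1],.035]);xs=np.array([np.cos(p[2]),np.sin(p[2]),0]);ys=np.array([-xs[1],xs[0],0])
        e=.698+p[3];return ax+.21*(-np.cos(e)*xs+np.array([0,0,np.sin(e)])), lambda y:ax-.176*xs+y*ys-[0,0,.033]
    def f(p):
        h,c=pts(p);r=[(proj(d,h)-q)/1 for d,q in D["h"]]+[(proj(d,c(y))-q)/3 for d,q,y in D["c"]]
        return np.r_[np.concatenate(r),(p[2]-D["yaw"])/.01]
    s=least_squares(f,[*D["x0"],D["yaw"],j0]);print(n,s.x.round(4),s.cost.round(3),pts(s.x)[0].round(4),s.fun.round(2))
E
```

```text
yellow [0.6231 0.1635 0.0996 0.1947] 0.318 [0.492  0.1504 0.1985] [ 0.24  0.39 -0.34  0.02  0.04  0.18  0.21  0.03 -0.25  0.32  0.2  -0.14
  0.06]
blue [ 0.6216 -0.1806 -0.0279  0.8434] 4.991 [ 0.6154 -0.1804  0.2449] [-0.21  0.06  0.36 -1.08  0.04  0.42 -0.69  1.04 -2.46 -0.14  0.91]
blue [ 0.6216 -0.1806 -0.0279  0.8434] 4.991 [ 0.6154 -0.1804  0.2449] [-0.21  0.06  0.36 -1.08  0.04  0.42 -0.69  1.04 -2.46 -0.14  0.91]
```

```bash
cat >> h.py <<'E'
ST={"y":(np.array([.6231,.1635,.035]),.0996),"b":(np.array([.6218,-.1808,.035]),-.036)}
def fr(k):
    a,p=ST[k];return a,np.array([np.cos(p),np.sin(p),0]),np.array([-np.sin(p),np.cos(p),0])
def handle(k,j):
    a,xs,ys=fr(k);e=.698+j;return a+.21*(-np.cos(e)*xs+np.array([0,0,np.sin(e)]))
def pose():
    s=bot.state();return np.array(s["ee_pos"]),Ro.from_rotvec(s["ee_rot"]).as_matrix(),s
def Rt(k,flip):
    a,xs,ys=fr(k);x=ys*flip;y=np.array([0,0,-1.]);return np.c_[x,y,np.cross(x,y)]
E
python3 - <<'E'
from h import *
p,R,s=pose();print(R.round(3))
for f in(1,-1): print(f,Ro.from_matrix(R.T@Rt("y",f)).as_rotvec().round(3))
for tgt in(handle("y",.1947)+[0,0,.08],):
    print(tgt.round(3),"tool shift cm",(R.T@(tgt-p)*100).round(2))
print([ (j,handle("y",j).round(4)) for j in (0,.195,1.1)],[ (j,handle("b",j).round(4)) for j in (0,.85,1.1)])
E
```

```text
[[-0.315 -0.     0.949]
 [-0.949 -0.001 -0.315]
 [ 0.001 -1.     0.   ]]
1 [-1.000e-03  2.721e+00  0.000e+00]
-1 [ 0.    -0.42   0.001]
[0.492 0.15  0.279] tool shift cm [32.7  -5.61 41.95]
[(0, array([0.463 , 0.1475, 0.17  ])), (0.195, array([0.4921, 0.1504, 0.1986])), (1.1, array([0.6702, 0.1682, 0.2396]))] [(0, array([ 0.461, -0.175,  0.17 ])), (0.85, array([ 0.617 , -0.1806,  0.2449])), (1.1, array([ 0.6691, -0.1825,  0.2396]))]
```

Call:
{"op": "jog_arm", "data": {
  "plan": [
    [[0,-2.8,0],[0,0,0],1],
    [[0,-2.8,0],[0,0,0],1],
    [[2.7,0,3.5],[0,0,0],1],
    [[2.7,0,3.5],[0,0,0],1],
    [[2.7,0,3.5],[0,0,0],1],
    [[2.7,0,3.5],[0,0,0],1],
    [[2.7,0,3.5],[0,0,0],1],
    [[2.7,0,3.5],[0,0,0],1],
    [[2.7,0,3.5],[0,0,0],1],
    [[2.7,0,3.5],[0,0,0],1],
    [[2.7,0,3.5],[0,0,0],1],
    [[2.7,0,3.5],[0,0,0],1],
    [[2.7,0,3.5],[0,0,0],1],
    [[2.9,0,3.5],[0,0,0],1],
    [[0,0,0],[0,-0.14,0],1],
    [[0,0,0],[0,-0.14,0],1],
    [[0,0,0],[0,-0.14,0],1],
    [[0,0,0],[0,0,0],1]
  ],
  "force": 20
}}

```text
time_s: 2.55
ee_pos: [0.4928, 0.1512, 0.2786]
ee_rot: [-1.254, 1.137, -1.137]
force: [-0.5, 0.0, -0.4]
width: 1.0
```

```bash
python3 - <<'E'
from h import *
p,R,s=pose();print(p,Ro.from_matrix(R.T@Rt("y",-1)).as_rotvec().round(3),np.round(s["q"],2))
w=eyes.snapshot("wrist");cv2.imwrite("pics/w1.png",w["img"])
M=np.array(w["mount"]);K=w["intrinsics"];print(M.round(4).tolist())
h=handle("y",.1947);c=np.linalg.inv(M)@np.r_[R.T@(h-p),1];sl=c[:2]/c[2];sl=sl*(1+w["k1"]*(sl@sl));print("expected handle px",sl*K[0,0]+[K[0,2],K[1,2]],c)
E
```

```text
[0.4927761  0.15119233 0.27856045] [ 0.    -0.002 -0.   ] [ 0.61  0.16 -0.16 -0.   -1.25  1.06]
[[1.0, -0.001, -0.0002, -0.0004], [-0.0001, -0.2418, 0.9703, -0.1639], [-0.001, -0.9703, -0.2418, 0.0662], [0.0, 0.0, 0.0, 1.0]]
expected handle px [283.5337815 215.2225487] [0.00115737 0.00609018 0.252937   1.        ]
```

View pics/w1.png

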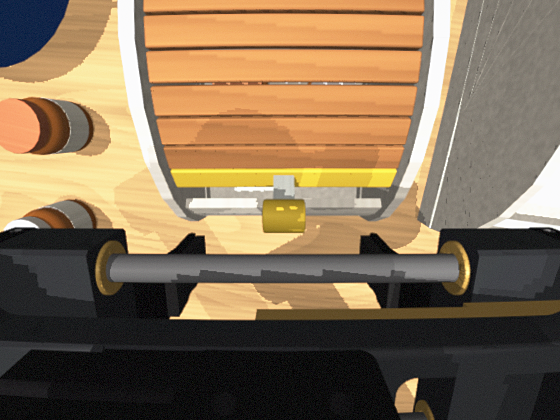

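Call:
{"op": "jog_arm", "data": {
  "plan": [
    [[0.1,2.5,-0.1],[0,0,0],1],
    [[0,2.5,0],[0,0,0],1],
    [[0,2.5,0],[0,0,0],1],
    [[0,2.4,0],[0,0,0],1],
    [[0,0,0],[0,0,0],-1],
    [[0,0,0],[0,0,0],-1],
    [[0,0,0],[0,0,0],-1],
    [[0,0,0],[0,0,0],-1],
    [[0,0,0],[0,0,0],-1]
  ],
  "force": 20
}}

```text
time_s: 3.72
ee_pos: [0.4921, 0.1503, 0.18]
ee_rot: [-1.254, 1.136, -1.136]
force: [-0.4, -0.8, -0.5]
width: 0.52
```

Call:
{"op": "jog_arm", "data": {
  "plan": [
    [[0,0,0],[0,0,0],-1],
    [[0,0,0],[0,0,0],-1],
    [[0,0,0],[0,0,0],-1]
  ]
}}

```text
time_s: 4.1
ee_pos: [0.492, 0.1501, 0.1797]
ee_rot: [-1.255, 1.136, -1.136]
force: [0.6, -1.6, 1.4]
width: 0.388
```

```bash
python3 - <<'E'
from h import *
p,R,s=pose();print(p,s["width"],s["force"],s["time_s"])
js=np.r_[np.linspace(.1947,1.1,16)]
for a,b in zip(js[:-1],js[1:]): print(round(b,3),((R.T@(handle("y",b)-handle("y",a)))*100).round(2))
E
```

```text
[0.49197164 0.15010199 0.17969588] 0.38759150413757426 [ 0.55286456 -1.64987577  1.42920274] 4.1
0.255 [-0.   -0.76  1.01]
0.315 [-0.   -0.7   1.05]
0.376 [-0.   -0.64  1.1 ]
0.436 [-0.   -0.57  1.13]
0.496 [-0.   -0.5   1.16]
0.557 [-0.   -0.43  1.19]
0.617 [-0.   -0.36  1.22]
0.678 [-0.   -0.28  1.24]
0.738 [-0.   -0.21  1.25]
0.798 [-0.   -0.13  1.26]
0.859 [-0.   -0.06  1.27]
0.919 [-0.    0.02  1.27]
0.979 [-0.    0.1   1.26]
1.04 [-0.    0.17  1.26]
1.1 [-0.    0.25  1.24]
```

Call:
{"op": "jog_arm", "data": {
  "plan": [
    [[0,-0.76,1.01],[0,0,0],-1],
    [[0,-0.7,1.05],[0,0,0],-1],
    [[0,-0.64,1.1],[0,0,0],-1],
    [[0,-0.57,1.13],[0,0,0],-1],
    [[0,-0.5,1.16],[0,0,0],-1],
    [[0,-0.43,1.19],[0,0,0],-1],
    [[0,0,0],[0,0,0],-1]
  ]
}}

```text
time_s: 4.97
ee_pos: [0.558, 0.1566, 0.2155]
ee_rot: [-1.256, 1.137, -1.136]
force: [-2.1, -0.7, 1.4]
width: 0.392
```

Call:
{"op": "jog_arm", "data": {
  "plan": [
    [[0,-0.36,1.22],[0,0,0],-1],
    [[0,-0.28,1.24],[0,0,0],-1],
    [[0,-0.21,1.25],[0,0,0],-1],
    [[0,-0.13,1.26],[0,0,0],-1],
    [[0,-0.06,1.27],[0,0,0],-1],
    [[0,0.02,1.27],[0,0,0],-1],
    [[0,0.1,1.26],[0,0,0],-1],
    [[0,0.17,1.26],[0,0,0],-1],
    [[0,0.25,1.24],[0,0,0],-1],
    [[0,0,0],[0,0,0],-1],
    [[0,0,0],[0,0,0],-1]
  ]
}}

```text
time_s: 6.35
ee_pos: [0.6717, 0.1678, 0.2201]
ee_rot: [-1.252, 1.134, -1.137]
force: [4.6, -3.1, -4.8]
width: 0.387
```

```bash
python3 - <<'E'
from h import *
p,R,s=pose();print(p,s["width"],np.round(s["force"],1),s["time_s"])
for n in("scene","top"): cv2.imwrite(f"pics/{n}1.png",eyes.snapshot(n)["img"])
cv2.imwrite("pics/w2.png",eyes.snapshot("wrist")["img"])
E
```

```text
[0.67171808 0.1678434  0.22007233] 0.3874667055852911 [ 4.6 -3.1 -4.8] 6.35
```

View pics/scene1.png

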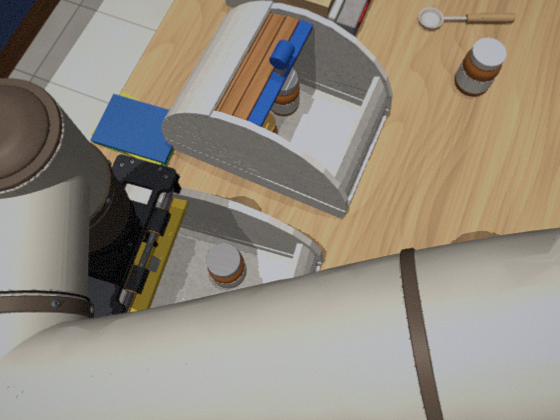

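View pics/w2.png

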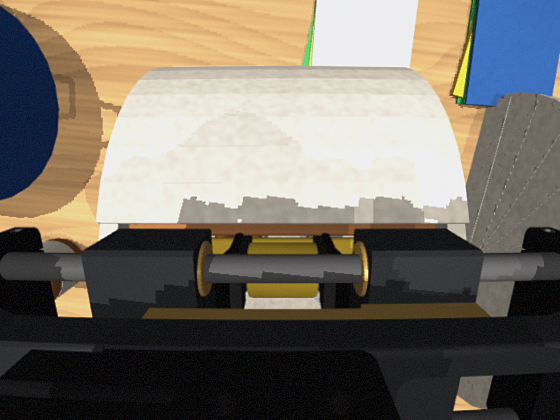

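The scene view shows the yellow slat at the top, around (165,250), with the store open. The wrist view shows the yellow lug held between the fingers at (283,268). Next I'll release it and rise.

Call:
{"op": "jog_arm", "data": {
  "plan": [
    [[0,0,0],[0,0,0],1],
    [[0,0,0],[0,0,0],1],
    [[0,0,0],[0,0,0],1],
    [[0,0,0],[0,0,0],1],
    [[0,0,0],[0,0,0],1],
    [[0,0,0],[0,0,0],1],
    [[0,-2,0],[0,0,0],1],
    [[0,-3,0],[0,0,0],1],
    [[0,-3,0],[0,0,0],1],
    [[0,-2.5,0],[0,0,0],1],
    [[0,0,0],[0,0,0],1]
  ]
}}

```text
time_s: 7.88
ee_pos: [0.671, 0.1681, 0.3281]
ee_rot: [-1.25, 1.133, -1.137]
force: [0.3, 0.2, -0.5]
width: 1.001
```

```bash
python3 - <<'E'
from h import *
p,R,s=pose();print(p,s["width"],np.round(s["force"],1),s["time_s"],np.round(s["q"],2))
w=eyes.snapshot("wrist");cv2.imwrite("pics/w3.png",w["img"])
M=np.array(w["mount"]);K=w["intrinsics"]
for j in(.95,1.0,1.1):
    h=handle("y",j);c=np.linalg.inv(M)@np.r_[R.T@(h-p),1];sl=c[:2]/c[2];sl=sl*(1+w["k1"]*(sl@sl));print(j,"px",sl*K[0,0]+[K[0,2],K[1,2]])
tgt=handle("b",.85)+[0,0,.085]
print(Ro.from_matrix(R.T@Rt("b",-1)).as_rotvec().round(3),(R.T@(tgt-p)*100).round(2),tgt)
E
```

```text
[0.67095562 0.16811865 0.32809563] 1.0013560284475664 [ 0.3  0.2 -0.5] 7.875 [ 0.48  0.46  0.38  0.   -1.49  1.19]
0.95 px [282.64495901 249.40522447]
1.0 px [282.63218098 237.49786822]
1.1 px [282.60597576 213.04359189]
[-0.005  0.135 -0.002] [34.17 -0.28 -8.82] [ 0.61701629 -0.18062771  0.32994544]
```

View pics/w3.png

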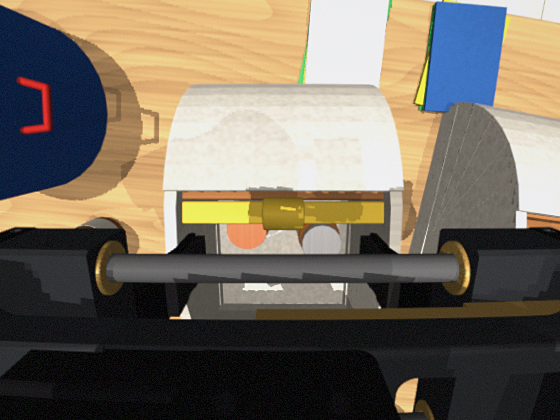

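The yellow lug is at (283,213), which matches joint 1.10, so that door is fully open. On to blue.

Call:
{"op": "jog_arm", "data": {
  "plan": [
    [[3.4,0,-0.9],[0,0,0],1],
    [[3.4,0,-0.9],[0,0,0],1],
    [[3.4,0,-0.9],[0,0,0],1],
    [[3.4,0,-0.9],[0,0,0],1],
    [[3.4,0,-0.9],[0,0,0],1],
    [[3.4,0,-0.9],[0,0,0],1],
    [[3.4,0,-0.9],[0,0,0],1],
    [[3.4,0,-0.9],[0,0,0],1],
    [[3.4,0,-0.9],[0,0,0],1],
    [[3.6,0,-0.7],[0,0,0],1],
    [[0,0,0],[0,0.135,0],1],
    [[0,0,0],[0,0,0],1]
  ]
}}

```text
time_s: 9.43
ee_pos: [0.6157, -0.1814, 0.3235]
ee_rot: [-1.194, 1.238, -1.233]
force: [-0.7, -0.1, 0.3]
width: 1.002
```

```bash
python3 - <<'E'
from h import *
p,R,s=pose();print(p,s["width"],np.round(s["force"],1),s["time_s"],np.round(s["q"],2),Ro.from_matrix(R.T@Rt("b",-1)).as_rotvec().round(3))
w=eyes.snapshot("wrist");cv2.imwrite("pics/w4.png",w["img"])
M=np.array(w["mount"]);K=w["intrinsics"]
for j in(.8,.85,.9):
    h=handle("b",j);c=np.linalg.inv(M)@np.r_[R.T@(h-p),1];sl=c[:2]/c[2];sl=sl*(1+w["k1"]*(sl@sl));print(j,"px",sl*K[0,0]+[K[0,2],K[1,2]])
E
```

```text
[ 0.61574732 -0.1813883   0.32353869] 1.001796751791391 [-0.7 -0.1  0.3] 9.425 [-0.04  0.37  0.24 -0.   -1.44  1.57] [ 0.003  0.001 -0.001]
0.8 px [281.82962562 224.9420439 ]
0.85 px [281.82250261 212.86823388]
0.9 px [281.81625829 200.33612122]
```

View pics/w4.png

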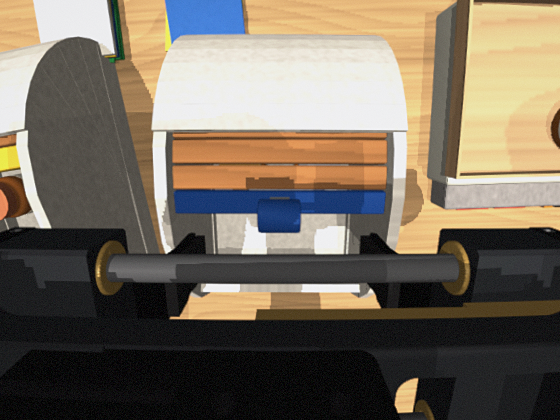

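The blue lug is at (279,214.5), which corresponds to joint about 0.845 and sits 1 mm to one side. I'll descend and grip it.

Call:
{"op": "jog_arm", "data": {
  "plan": [
    [[-0.1,2.5,0],[0,0,0],1],
    [[0,2.5,0],[0,0,0],1],
    [[0,2.5,0],[0,0,0],1],
    [[0,2.25,0],[0,0,0],1],
    [[0,0,0],[0,0,0],-1],
    [[0,0,0],[0,0,0],-1],
    [[0,0,0],[0,0,0],-1],
    [[0,0,0],[0,0,0],-1],
    [[0,0,0],[0,0,0],-1],
    [[0,0,0],[0,0,0],-1],
    [[0,0,0],[0,0,0],-1],
    [[0,0,0],[0,0,0],-1],
    [[0,0,0],[0,0,0],-1]
  ],
  "force": 20
}}

```text
time_s: 11.1
ee_pos: [0.6165, -0.1788, 0.2282]
ee_rot: [-1.191, 1.236, -1.234]
force: [-1.0, 4.6, 2.6]
width: 0.387
```

```bash
python3 - <<'E'
from h import *
p,R,s=pose();print(p,s["width"],np.round(s["force"],1),s["time_s"])
js=np.linspace(.845,-0.01,15)
for a,b in zip(js[:-1],js[1:]): print(round(b,3),((R.T@(handle("b",b)-handle("b",a)))*100).round(2))
print(handle("b",0)-[0,0,.019])
E
```

```text
[ 0.61653761 -0.1788109   0.22817981] 0.38676883082408253 [-1.   4.6  2.6] 11.1
0.784 [-0.    0.07 -1.28]
0.723 [-0.    0.15 -1.27]
0.662 [-0.    0.23 -1.26]
0.601 [-0.    0.31 -1.25]
0.54 [-0.    0.38 -1.22]
0.479 [ 0.    0.46 -1.2 ]
0.418 [ 0.    0.53 -1.17]
0.356 [ 0.    0.6  -1.13]
0.295 [ 0.    0.67 -1.1 ]
0.234 [ 0.    0.73 -1.05]
0.173 [ 0.    0.8  -1.01]
0.112 [ 0.    0.86 -0.96]
0.051 [ 0.    0.91 -0.9 ]
-0.01 [ 0.    0.97 -0.84]
[ 0.46101713 -0.17500932  0.15096421]
```

Call:
{"op": "jog_arm", "data": {
  "plan": [
    [[0,0.07,-1.28],[0,0,0],-1],
    [[0,0.15,-1.27],[0,0,0],-1],
    [[0,0.23,-1.26],[0,0,0],-1],
    [[0,0.31,-1.25],[0,0,0],-1],
    [[0,0.38,-1.22],[0,0,0],-1],
    [[0,0.46,-1.2],[0,0,0],-1],
    [[0,0.53,-1.17],[0,0,0],-1],
    [[0,0,0],[0,0,0],-1]
  ]
}}

```text
time_s: 12.1
ee_pos: [0.5322, -0.1756, 0.208]
ee_rot: [-1.186, 1.23, -1.237]
force: [2.1, 6.9, 2.2]
width: 0.387
```

Call:
{"op": "jog_arm", "data": {
  "plan": [
    [[0,0.6,-1.13],[0,0,0],-1],
    [[0,0.67,-1.1],[0,0,0],-1],
    [[0,0.73,-1.05],[0,0,0],-1],
    [[0,0.8,-1.01],[0,0,0],-1],
    [[0,0.86,-0.96],[0,0,0],-1],
    [[0,0.91,-0.9],[0,0,0],-1],
    [[0,0.97,-0.84],[0,0,0],-1],
    [[0,0,0],[0,0,0],-1],
    [[0,0,0],[0,0,0],-1]
  ]
}}

```text
time_s: 13.22
ee_pos: [0.4617, -0.173, 0.152]
ee_rot: [-1.188, 1.233, -1.236]
force: [0.6, 8.9, 2.9]
width: 0.389
```

```bash
python3 - <<'E'
from h import *
p,R,s=pose();print(p,s["width"],np.round(s["force"],1),s["time_s"])
cv2.imwrite("pics/w5.png",eyes.snapshot("wrist")["img"])
E
```

```text
[ 0.46168212 -0.17298356  0.1520438 ] 0.38946582202403096 [0.6 8.9 2.9] 13.225
```

View pics/w5.png

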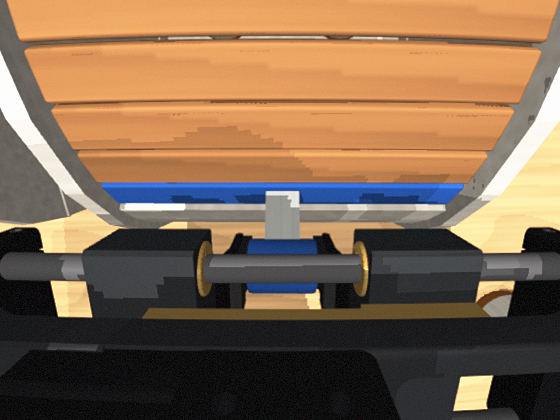

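The wrist view shows the blue slat down at the front lip, with the lug gripped at (282,265). I'll release, rise and check.

Call:
{"op": "jog_arm", "data": {
  "plan": [
    [[0,0,0],[0,0,0],1],
    [[0,0,0],[0,0,0],1],
    [[0,0,0],[0,0,0],1],
    [[0,0,0],[0,0,0],1],
    [[0,0,0],[0,0,0],1],
    [[0,0,0],[0,0,0],1],
    [[0,0,0],[0,0,0],1],
    [[0,-2,0],[0,0,0],1],
    [[0,-3,0],[0,0,0],1],
    [[0,-3,0],[0,0,0],1],
    [[0,-3,0],[0,0,0],1],
    [[0,-3,0],[0,0,0],1],
    [[0,-3,0],[0,0,0],1],
    [[0,0,0],[0,0,0],1]
  ]
}}

```text
time_s: 15.02
ee_pos: [0.4613, -0.1747, 0.324]
ee_rot: [-1.189, 1.231, -1.239]
force: [0.8, -0.7, -0.7]
width: 1.001
```

```bash
python3 - <<'E'
from h import *
p,R,s=pose();print(p,s["width"],np.round(s["force"],1),s["time_s"])
w=eyes.snapshot("wrist");cv2.imwrite("pics/w6.png",w["img"])
for n in("scene","top"): cv2.imwrite(f"pics/{n}6.png",eyes.snapshot(n)["img"])
M=np.array(w["mount"]);K=w["intrinsics"]
for j in(0,.05,.1):
    h=handle("b",j);c=np.linalg.inv(M)@np.r_[R.T@(h-p),1];sl=c[:2]/c[2];sl=sl*(1+w["k1"]*(sl@sl));print(j,"px",sl*K[0,0]+[K[0,2],K[1,2]])
E
```

```text
[ 0.46133548 -0.17474127  0.32396534] 1.0013470154532966 [ 0.8 -0.7 -0.7] 15.025
0 px [282.768662   196.97500279]
0.05 px [282.78878475 191.89920306]
0.1 px [282.80903831 186.07608993]
```

View pics/w6.png

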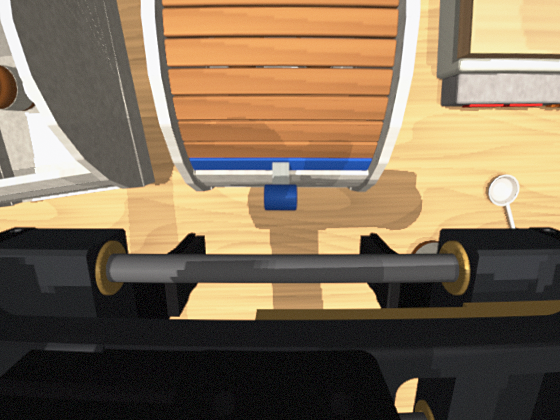

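View pics/scene6.png

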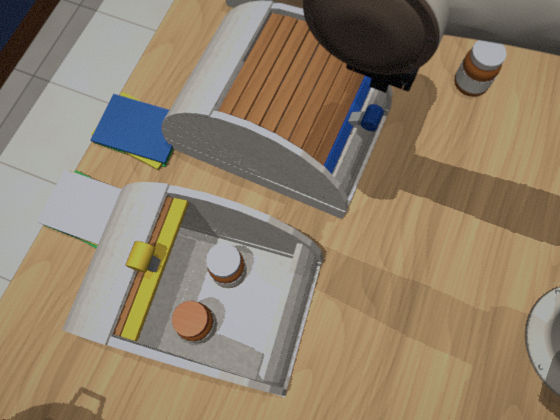

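View pics/top6.png

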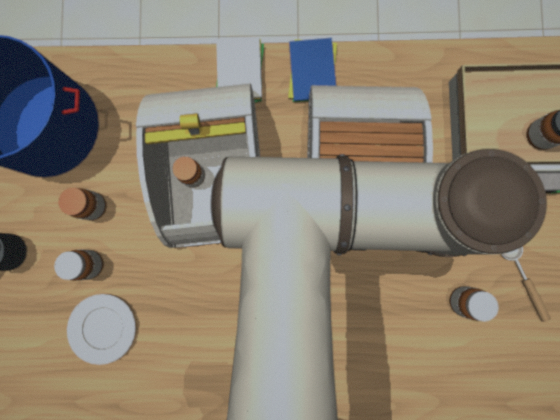

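The blue lug is at (281,197) in the wrist view, which matches joint 0. In the scene view the yellow lug is at (140,255), and in the top view at (190,122). I'll check yellow by triangulation, then hand in, since the tool is about 14 cm clear of the handle.

```bash
python3 - <<'E'
from h import *
T=eyes.snapshot("top");S=eyes.snapshot("scene")
print(tri([(T,(190,122)),(S,(140,255))]),handle("y",1.1),handle("y",1.0))
print(tri([(S,(372,118))])[0] if 0 else "")
print(np.abs(bot.state()["qd"]).max(),bot.state()["time_s"])
bot.hand_in()
E
```

```text
(array([0.66968707, 0.16687867, 0.24364909]), [np.float64(0.0012784272520682681), np.float64(0.0012784272520678902)]) [0.67016889 0.16820363 0.23960302] [0.64960876 0.16614904 0.24330331]

0.0046206063795823865 15.275
the job is handed in; nothing more can be done
```

I rolled the yellow door fully open and the blue door fully shut, then handed the job in at about 15.3 s of the 48 s. I gripped each handle by its ends and moved it along its circular track.

- **Yellow door:** after release, the wrist view put the handle where a joint value of 1.10 predicts. A last triangulation from the top and scene views agreed to about 1 mm horizontally. It read 4 mm high, which is rough for that view but consistent with fully open.
- **Blue door:** after release, the wrist view put the handle within about 2 pixels of where joint 0 predicts. The scene view also shows the door shut.
- **Arm:** it was still, with the gripper open about 14 cm above the blue handle and a wrist force near zero. The highest reading after any move was about 9 N.

One early estimate disagreed: triangulation alone put the blue door's starting angle at 0.65 rad. A fit that also used the store's corners gave 0.84, and the wrist camera confirmed about 0.845 before I gripped. No other check failed.

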